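# Take the profile template off the barbed hook and file it in the rack

## Robot

A 7-joint arm with a two-finger parallel gripper is mounted at the origin on the work surface. World frame = base frame: x ahead of the robot, y to its left, z up, the work surface at z = 0. Lengths are in m, angles in rad, forces in N, time in s.
With the tool pointing down it reaches from about 0.425 to 0.95 m from the base axis. Payload 4.7 kg.
Tool frame: the origin (TCP) lies between the finger pads; the fingertips stand 19 mm ahead of it and the grasp point (between the pads) is the TCP; y points along the fingers, x is the direction in which the jaws open and shut, and the axes are right-handed (so a half turn about y gives the same grasp; the last joint's range is limited). The gripper opens to 87 mm and grips with 3 to 60 N. Pads are 19 mm wide; open, the fingers measure 117 mm over their backs; the gripper's body (75 mm by 190 mm) begins 51 mm behind the grasp point.
Start: joints at [1.099, 0.469, -0.049, 1.532, 0.024, 1.141, -0.082], TCP at [0.289, -0.61, 0.242] pointing down, gripper open.
Joint ranges: [-2.59, 2.59], [-0.33, 1.99], [-1.39, 1.29], [0.1, 2.45], [-1.04, 4.18], [0.21, 1.99], [-2.66, 2.66]. Speed limits (rad/s): [2.57, 2.57, 3.14, 3.14, 3.14, 3.14, 3.14].

## Interface

Orientations are given as a unit quaternion [x, y, z, w].
In Python, from rig import arm gives the robot as it stands.
- The arm moves only by the shell command python3 -m inch 'ROWS' [FORCE]. ROWS is JSON, a list of rows, each a list of 7 numbers: the shift along the tool's x, y, z in mm, then the turn, a rotation vector about the tool's x, y, z in degrees, then the opening, from -1 (shut) to 1 (fully open). A call has 1 to 12 rows; each row is the pose to reach, as a shift and turn from the pose measured when the call began, along the tool's axes at that moment; what a row does not reach only later rows make up. A row lasts 1/12 s, in which the tool goes at most 41.7 mm and 7.16 degrees, less where a joint would pass 70% of its speed; a pose out of reach is approached as far as the arm can. A call with a gripper value outside its range is refused whole. The fingers move at their own pace and stop on an object; FORCE is the grip in N (left out, the last holds). Time passes only in rows, so rows that repeat a pose let the fingers close. It gives the time, the measured TCP pose, the force and the opening at its end, in the units of the state.
- arm.state(): the state, without advancing time (a new reading comes with each control period).
- arm.snapshot(name): name is "side" or "top"; returns a dict with "image" (480x640x3 uint8, red, green, blue), "camera_matrix" (3x3 intrinsics, pixels), "k1" (the pictures are not rectified: a ray, as slopes to the right and down, at radius r is drawn at 1 + k1 r^2 times it, then the intrinsics apply), "eye" and "orientation" of the camera in the world. Camera axes: x right, y down, z forward; pixel columns grow to the right and rows downward; lengths in m; the calibration is good to about 2 mm. A picture is of the moment at which its call begins. There is no depth.
- arm.hand_in(): hands the job in, once; it reports no verdict.
The state is a dict: "time": time; "joint_pos": joint angles; "qd": joint speeds; "joint_torque": joint torques, N m; "tcp_pos": TCP position; "orientation": TCP orientation; "force": force on the tool from outside, world axes, zero at the start; "torque": the same for the moment, N m; "width": opening from 0.0 (shut) to 1.0 (fully open).
Only numpy, scipy, OpenCV 4.12 (cv2) and the standard library are available. Lean on these libraries where they do the work, as an engineer would, in place of code of your own. Each camera call takes 0.05 s, during which the arm holds its last target.

## Task

Take the vase-shaped wooden template down from the barbed hook without wrenching it against the hook (raise it, tilt it and back it off over the barb). Then stand it upright in the empty slot of the wooden rack: lower it until it rests on the slot's floor before letting go. Leave the other things where they are.

Things in the scene. Friction and masses are not known exactly. Their poses are not given: they have to be found in the camera images.
- hook_stand: fixed steel stand: base plate 130 x 110 x 8 mm, 16 mm round post 190 mm tall, and from its top a hook of 8 mm round bar. Origin on the table at the post's foot; x is the way the hook points (roughly away from the robot), z up. Hook centre line in the x-z plane (mm): (0,190) level to (112,190), bend to (122,196), steeply up to the tip (128,236), then a barb back and down to (123,229).
- hook_tip (a point): tip of the hook, its highest point (centre of the 8 mm bar), axes as the stand's. The barbed end is 54 mm tall overall, more than the template's 46 mm hole, so an upright template cannot be drawn off; leaning the template's top back towards the post by 30 to 40 degrees lets the hole follow the bar up and over the barb with some 5 mm to spare on each side.
- template: loose plywood template in a vase outline, 200 mm tall, 8 mm thick, 0.09 to 0.17 kg. Origin: centre of its foot's underside; z up it, x square to its faces, y across. From below: foot 70 mm wide, round belly 96 mm wide, hole (100 to 146 mm up, 40 mm wide) between 10 mm struts, plain grip tab 60 mm wide (146 to 200 mm up), which can be pinched by its faces from above.
- template_hole (a point): centre of the template's hole, 123 mm above its origin; axes as the template's. The template hangs on the hook's level bar by the hole's upper edge, upright, roughly square to the bar, 50 to 66 mm from the post's axis.
- rack: fixed light-wood filing rack, 72 (x) x 146 (y) x 80 mm tall, with two slots side by side, running along y, open at the top. Origin on the table under its centre. Slots are 24 mm wide, 132 mm long, floor 10 mm above the table, end lips 40 mm tall. Slot middles: x = -16 mm (the empty one, nearer the robot) and x = +16 mm (holds the short board).
- rack_slot (a point): middle of the floor of the empty slot, 10 mm above the table; axes as the rack's
- short_board: loose 8 mm plywood board, 90 mm wide and 110 mm tall with a round top, standing in the rack's far slot: leave it. Origin at the centre of its underside
- mould: loose plaster mould with a clay flower bowl on it, 110 mm across, 66 mm tall, on the table between rack and hook: leave it. Origin under its centre
- pot: loose bisque cup, 80 mm across, 85 mm tall, at one side: leave it. Origin under its centre
- kidney_block: loose cork block, 90 x 50 x 30 mm, at the other side: leave it. Origin under its centre

How it is judged:
By the outcome, as a careful person would: the job done as asked, in the order asked, and still so for the second after the job is handed in, with the robot touching nothing.
It also fails if it takes over 54 s, if anything falls off the work surface, if the arm or the gripper's body presses on something with over 40 N, if the wrist force passes 120 N, or if a joint passes its speed limit or range.

## Working session

There is one attempt and no reset: what is moved stays moved. The work goes in short steps, Python scripts to look and compute and a shell command to move; the robot and the scene stay as the last step left them, time stands still between calls to the robot, and variables do not carry over. Pictures are saved under pics/ and viewed, and the job is handed in when it is done.

```bash
ls; mkdir -p pics
python3 - <<'E'
from rig import arm
import cv2,pickle
print(arm.state())
for n in("side","top"):
    s=arm.snapshot(n); pickle.dump(s,open(n+'0.pkl','wb'))
    cv2.imwrite(f'pics/{n}0.png',s['image'][:,:,::-1]); print({k:v for k,v in s.items() if k!='image'})
E
```

```text
pics
{'time': 0.0, 'joint_pos': array([ 1.09909954,  0.46944262, -0.048601  ,  1.53370025,  0.0241217 ,
        1.14101468, -0.08229111]), 'qd': array([-0.00036862,  0.00110904, -0.00074613, -0.00014575, -0.00179684,
        0.00033341,  0.00022334]), 'joint_torque': array([ 4.86242170e-04, -5.07972264e+01, -8.07521562e-02, -2.36155397e+01,
       -6.13864954e-02,  3.79397417e-02,  1.84851306e-04]), 'tcp_pos': array([ 0.28897844, -0.60937977,  0.24049597]), 'orientation': array([-0.59725646,  0.37858963, -0.37737428,  0.59794922]), 'force': array([-0.20381642, -0.06535346,  0.19079797]), 'torque': array([0.00471122, 0.01550364, 0.05142112]), 'width': 1.0020149217176029}
{'camera_matrix': array([[602.51039074,   0.        , 310.36936166],
       [  0.        , 602.51039074, 235.66463545],
       [  0.        ,   0.        ,   1.        ]]), 'k1': -0.01287468626838771, 'eye': array([-0.48087289,  1.00621776,  1.04779113]), 'orientation': array([-0.35484176,  0.79396647, -0.45187761,  0.19877423])}
{'camera_matrix': array([[479.81360032,   0.        , 312.62347978],
       [  0.        , 479.81360032, 245.72604096],
       [  0.        ,   0.        ,   1.        ]]), 'k1': -0.12606537276452812, 'eye': array([ 0.38137035, -0.01832222,  1.48324237]), 'orientation': array([-0.70054579,  0.70785569, -0.05594574,  0.07103518])}
```

View pics/side0.png

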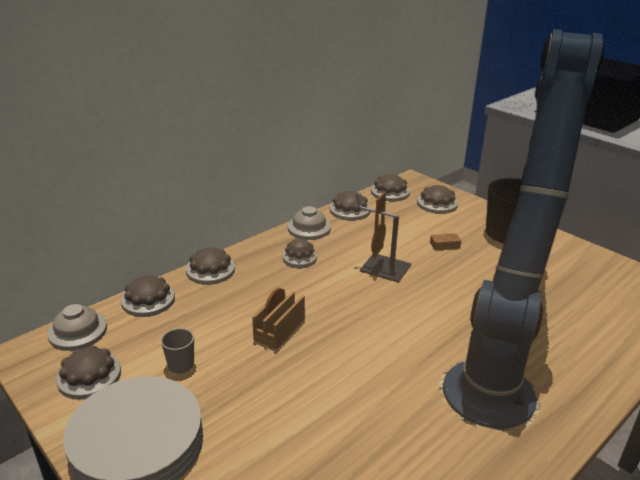

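View pics/top0.png

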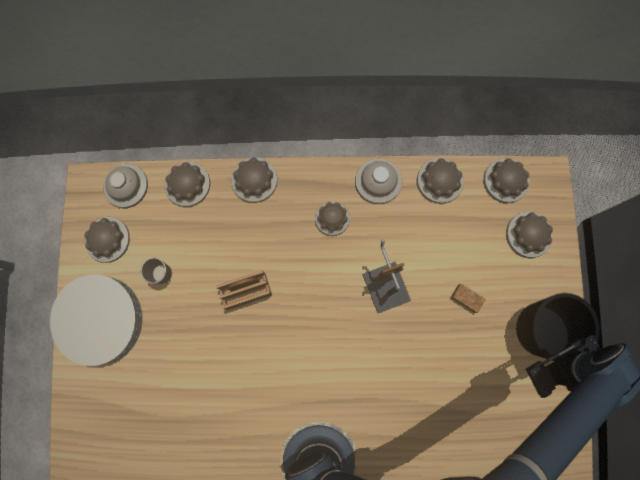

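The side view shows the stand at about (390,265) with the template on the hook at (379,225), and the rack at (279,318). In the top view the stand is at (385,285), the template at (393,268), and the rack at (245,291). Next I'll zoom in on these.

```bash
cat > h.py <<'E'
import numpy as np,cv2,pickle
from scipy.spatial.transform import Rotation as R
def ray(s,u,v):
    K=s['camera_matrix']; d=np.array([(u-K[0,2])/K[0,0],(v-K[1,2])/K[1,1]])
    p=cv2.undistortPoints(np.array([[[u,v]]],float),K,np.array([s['k1'],0,0,0.]))[0,0]
    r=R.from_quat(s['orientation']).apply([p[0],p[1],1]); return np.array(s['eye']),r/np.linalg.norm(r)
def onz(s,u,v,z):
    e,r=ray(s,u,v); return e+r*(z-e[2])/r[2]
def tri(a,pa,b,pb):
    e1,r1=ray(a,*pa);e2,r2=ray(b,*pb)
    t=np.linalg.lstsq(np.c_[r1,-r2],e2-e1,rcond=None)[0]
    p,q=e1+t[0]*r1,e2+t[1]*r2; return (p+q)/2,np.linalg.norm(p-q)
def proj(s,P):
    Rm=R.from_quat(s['orientation']).inv(); P=np.atleast_2d(P).astype(float)
    rv=Rm.as_rotvec(); t=-Rm.apply(s['eye'])
    return cv2.projectPoints(P,rv,t,s['camera_matrix'],np.array([s['k1'],0,0,0.]))[0][:,0]
def crop(s,x0,y0,w,h,f,name):
    im=s['image'][y0:y0+h,x0:x0+w,::-1]; im=cv2.resize(im,None,fx=f,fy=f,interpolation=cv2.INTER_CUBIC)
    im=cv2.convertScaleAbs(im,alpha=1.5,beta=10)
    for i in range(0,w,10): cv2.putText(im,str(x0+i),(i*f,8),0,.3,(255,255,0),1); cv2.line(im,(i*f,10),(i*f,14),(255,255,0),1)
    for i in range(0,h,10): cv2.putText(im,str(y0+i),(0,i*f+4),0,.3,(255,255,0),1)
    cv2.imwrite(f'pics/{name}.png',im)
L=lambda n:pickle.load(open(n+'.pkl','rb'))
def snap(n,tag):
    from rig import arm
    s=arm.snapshot(n); pickle.dump(s,open(n+tag+'.pkl','wb')); return s
E
python3 - <<'E'
from h import *
s=L('side0');t=L('top0')
crop(s,350,180,70,105,5,'s_hook');crop(t,355,230,70,90,6,'t_hook')
crop(s,245,280,70,75,7,'s_rack');crop(t,205,260,80,60,8,'t_rack')
a=cv2.imread('pics/s_hook.png');b=cv2.imread('pics/t_hook.png')
H=max(a.shape[0],b.shape[0]);f=lambda i:cv2.copyMakeBorder(i,0,H-i.shape[0],0,0,0)
cv2.imwrite('pics/c1.png',np.hstack([f(a),f(b)]))
E
```

```text
(no output)
```

View pics/c1.png

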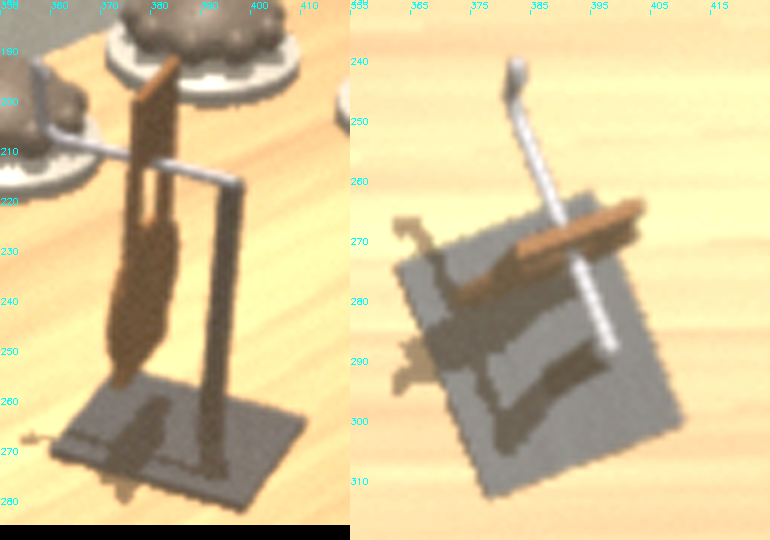

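View pics/t_rack.png

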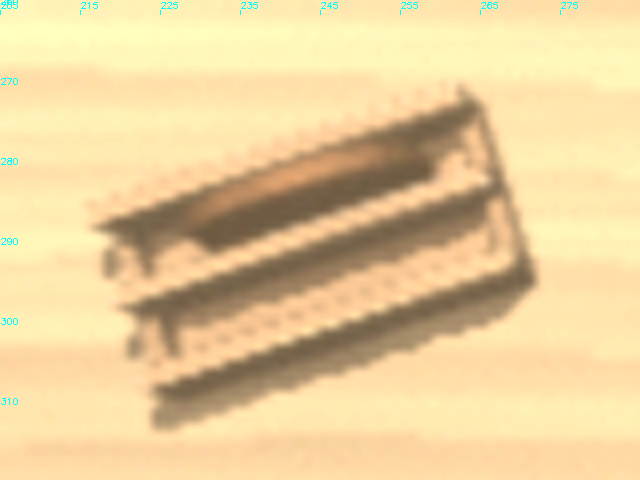

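View pics/s_rack.png

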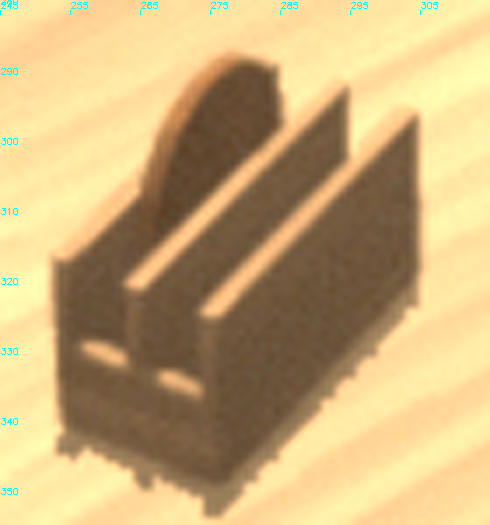

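Run:
```python
from h import *
np.set_printoptions(precision=4,suppress=True)
s=L('side0');t=L('top0')
P=lambda n,x:print(n,x)
# rack side view, z=.08
for n,u in dict(nearL_o=(275.7,325.4),nearL_i=(273.6,324),nearR_o=(304.7,296.4),nearR_i=(302.5,295.5),midL_i=(263.1,321),midR_o=(294.7,292.9),midL_o=(266,321.6),farL=(252.9,316.9)).items(): P(n,onz(s,*u,.08)[:2])
P('botNear L',onz(s,276,349,0)); 
for n,u in dict(near0=(224,308.5),near1=(270.5,295),mid0=(220.5,298.5),mid1=(267,283.5),far0=(216.5,288.3),far1=(264.8,272.5)).items(): P('top '+n,onz(t,*u,.08)[:2])
# hook
post=(398.3,288);tip=(382.8,240.3)
P('posttop',onz(t,*post,.194));P('tip',onz(t,*tip,.24))
P('posttri',tri(t,post,s,(397.6,216)));P('tiptri',tri(t,tip,s,(357,192)))
# template top corners
A=(403.5,264);B=(382.5,271.5)
for q in (A,B):P('tab',onz(t,*q,.194+.054+.0))
P('tabA',tri(t,A,s,(385.5,191.5)));P('tabB',tri(t,B,s,(376.5,200)))
```

```text
nearL_o [0.452  0.2766]
nearL_i [0.4597 0.2771]
nearR_o [0.4946 0.1417]
nearR_i [0.5015 0.1435]
midL_i [0.4867 0.2895]
midR_o [0.5243 0.1515]
midL_o [0.4799 0.2855]
farL [0.517  0.2987]
botNear L [0.4548 0.2759 0.    ]
top near0 [0.4526 0.2724]
top near1 [0.4914 0.1354]
top mid0 [0.482  0.2834]
top mid1 [0.5253 0.1459]
top far0 [0.5122 0.296 ]
top far1 [0.558  0.1527]
posttop [ 0.4974 -0.2213  0.194 ]
tip [ 0.6198 -0.1779  0.24  ]
posttri (array([ 0.4965, -0.2226,  0.1919]), np.float64(0.002818215556420315))
tiptri (array([ 0.6201, -0.178 ,  0.2388]), np.float64(0.00012811120171086476))
tab [ 0.5549 -0.2288  0.248 ]
tab [ 0.536  -0.1733  0.248 ]
tabA (array([ 0.5542, -0.2292,  0.2483]), np.float64(0.0014978379486617107))
tabB (array([ 0.5367, -0.1732,  0.246 ]), np.float64(0.0012488240733138296))
```

```bash
cat >> h.py <<'E'
YT=np.radians(18.2); YH=np.radians(19.4)
def Rt(yaw,tilt,flip=1):
    # template lean: top toward -h by tilt deg. tool y = -u, tool x = flip*n
    h=np.array([np.cos(yaw),np.sin(yaw),0]);z=np.array([0,0,1.]);c,s=np.cos(np.radians(tilt)),np.sin(np.radians(tilt))
    n=c*h+s*z;u=-s*h+c*z
    X=flip*n;Y=-u; return R.from_matrix(np.c_[X,Y,np.cross(X,Y)])
def rel(p,Rg,p0,R0):
    return np.round(np.r_[R0.inv().apply(np.array(p)-p0)*1e3,np.degrees((R0.inv()*Rg).as_rotvec())],1)
def now():
    from rig import arm
    a=arm.state(); return a,np.array(a['tcp_pos']),R.from_quat(a['orientation'])
E
python3 - <<'E'
from h import *
np.set_printoptions(precision=3,suppress=True)
a,p,Q=now();print(a['time'],p);print(Q.as_matrix())
for f in(1,-1):
  print(f,rel([.5455,-.2012,.30],Rt(YT,0,f),p,Q))
# 2D clearance planning
hook=np.array([(0,0),(0,190),(112,190),(122,196),(128,236),(123,229)],float)
hp=np.vstack([np.linspace(a,b,60) for a,b in zip(hook[:-1],hook[1:])])
def clear(hx,hz,tilt,tc=178):
    c,s=np.cos(np.radians(tilt)),np.sin(np.radians(tilt))
    d=hp-[hx,hz]; n=d@[c,s]; u=d@[-s,c]+123
    def box(n0,n1,u0,u1): return np.min(np.hypot(np.maximum(np.maximum(n0-n,n-n1),0),np.maximum(np.maximum(u0-u,u-u1),0)))-4
    return [box(-4,4,0,100),box(-4,4,146,200),box(-19,19,tc-19,260),box(-95,95,tc+51,400)]
for w in [(52,171,0),(52,185,0),(60,188,20),(70,190,35),(95,190,35),(100,190,35),(105,190,35),(110,192,35),(113,195,35),(116,199,35),(119,205,35),(121,215,35),(122,225,35),(123,235,35),(124,245,35),(130,255,35),(140,270,35)]:
    print(w,np.round(clear(*w),1))
from scipy.optimize import minimize
# best centre per height for tilt 30..40
for hz in (190,195,200,205,210,215,220,225,230,235,240,245,250,255):
  best=max(((min(clear(hx,hz,t)[:3]),hx,t) for hx in np.arange(90,140,1.) for t in (30,35,40)))
  print(hz,np.round(best,1), [ (t,)+max((round(min(clear(hx,hz,t)[:3]),1),hx) for hx in np.arange(90,145,1.)) for t in (33,35,37)])
E
```

```text
0.1 [ 0.289 -0.609  0.241]
[[ 0.428 -0.001  0.904]
 [-0.904  0.002  0.428]
 [-0.002 -1.    -0.   ]]
1 [-259.1  -59.   406.7   -0.1  -82.8   -0.1]
-1 [-259.1  -59.   406.7    0.1   97.2   -0.1]
(52, 171, 0) [38.  0. 13. 37.]
(52, 185, 0) [24. 14. 27. 51.]
(60, 188, 20) [18.3 14.3 21.3 79.6]
(70, 190, 35) [12.6 12.6 14.6 61.8]
(95, 190, 35) [12.6 12.6 14.6 47.5]
(100, 190, 35) [13.1 12.5 14.6 44.6]
(105, 190, 35) [15.1 12.6 14.6 41.8]
(110, 192, 35) [15.9 14.6 14.4 40.5]
(113, 195, 35) [14.9 17.5 12.4 41.3]
(116, 199, 35) [13.1 15.1 11.9 43.1]
(119, 205, 35) [ 9.9 10.2 12.9 47.2]
(121, 215, 35) [ 5.2  9.9 18.8 56. ]
(122, 225, 35) [ 4.6 14.8 26.4 65.4]
(123, 235, 35) [ 4.1 21.1 34.  74.9]
(124, 245, 35) [ 3.7 28.7 41.7 84.6]
(130, 255, 35) [ 8.1 34.4 46.4 93.7]
(140, 270, 35) [ 21.4  46.7  53.9 108.3]
190 [ 13.9 105.   30. ] [(33, np.float64(13.1), np.float64(109.0)), (35, np.float64(12.6), np.float64(111.0)), (37, np.float64(12.0), np.float64(113.0))]
195 [ 14.5 114.   40. ] [(33, np.float64(13.5), np.float64(110.0)), (35, np.float64(13.9), np.float64(111.0)), (37, np.float64(14.2), n
[... 1148 characters left out ...]
35, np.float64(14.7), np.float64(134.0)), (37, np.float64(14.7), np.float64(133.0))]
240 [ 17.5 138.   35. ] [(33, np.float64(17.7), np.float64(139.0)), (35, np.float64(17.5), np.float64(138.0)), (37, np.float64(17.5), np.float64(137.0))]
245 [ 20.1 139.   40. ] [(33, np.float64(22.1), np.float64(144.0)), (35, np.float64(21.6), np.float64(144.0)), (37, np.float64(21.1), np.float64(142.0))]
250 [ 19.4 139.   40. ] [(33, np.float64(22.0), np.float64(144.0)), (35, np.float64(22.7), np.float64(144.0)), (37, np.float64(23.4), np.float64(144.0))]
255 [ 18.8 139.   40. ] [(33, np.float64(21.3), np.float64(144.0)), (35, np.float64(22.0), np.float64(144.0)), (37, np.float64(22.7), np.float64(144.0))]
```

```bash
python3 -m inch '[[0,-60,60,0,-10,0,0.5],[-259,-89,407,0,-82.8,0,0],[-259,-89,407,0,-82.8,0,0],[-259,-89,407,0,-82.8,0,0],[-259,-89,407,0,-82.8,0,0],[-259,-89,407,0,-82.8,0,0],[-259,-89,407,0,-82.8,0,0],[-259,-89,407,0,-82.8,0,0],[-259,-89,407,0,-82.8,0,0],[-259,-89,407,0,-82.8,0,0],[-259,-89,407,0,-82.8,0,0],[-259,-89,407,0,-82.8,0,0]]' 20
python3 - <<'E'
from h import *
np.set_printoptions(precision=3,suppress=True)
a,p,Q=now();print(a['time'],p,a['joint_pos'],a['width'],a['force'])
print(rel([.5455,-.2012,.226],Rt(YT,0),p,Q))
E
```

```text
time: 1.1
tcp_pos: [0.5446, -0.2021, 0.3297]
orientation: [-0.697, -0.113, 0.114, 0.699]
force: [0.7, 0.5, -0.3]
width: 0.5
1.1 [ 0.545 -0.202  0.33 ] [ 0.683  0.293 -0.509  1.622  0.147  1.266  0.47 ] 0.49979775264001336 [ 0.688  0.544 -0.313]
[  1.3 103.7   0.4  -0.1   0.3  -0. ]
```

```bash
python3 -m inch '[[1.3,20,0.4,0,0.3,0,0],[1.3,40,0.4,0,0.3,0,0],[1.3,46,0.4,0,0.3,0,0],[1.3,46,0.4,0,0.3,0,0]]'
python3 - <<'E'
from h import *
s=snap('side','1');t=snap('top','1')
crop(s,340,160,90,110,5,'a');crop(t,350,225,70,90,6,'b')
a=cv2.imread('pics/a.png');b=cv2.imread('pics/b.png')
b=cv2.resize(b,(b.shape[1]*550//b.shape[0],550));a=a[:550];a=cv2.copyMakeBorder(a,0,550-a.shape[0],0,0,0)
cv2.imwrite('pics/c2.png',np.hstack([a,b])[:,:800])
E
```

```text
time: 1.43
tcp_pos: [0.5442, -0.2014, 0.2814]
orientation: [-0.697, -0.11, 0.113, 0.7]
force: [-0.5, -0.8, 0.1]
width: 0.498
```

View pics/c2.png

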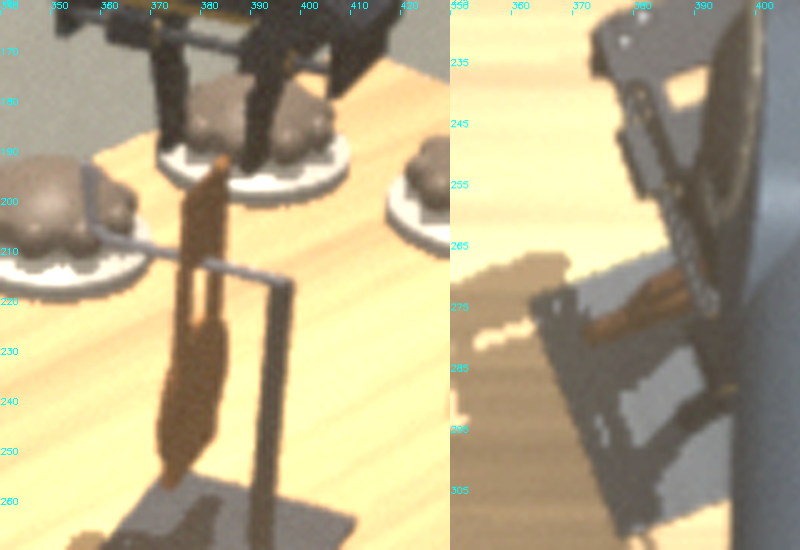

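The side view shows the fingertips at about (373,189) and (391,193), straddling the tab's top at (382,195). I'll go down and grip.

```bash
python3 -m inch '[[0,20,0,0,0,0,0],[0.5,40,0,0,0,0,0],[1,55,0,0,0,0,0],[1,55,0,0,0,0,0],[1,55,0,0,0,0,-0.5],[1,55,0,0,0,0,-0.7],[1,55,0,0,0,0,-0.8],[1,55,0,0,0,0,-1],[1,55,0,0,0,0,-1],[1,55,0,0,0,0,-1]]' 20
python3 - <<'E'
from h import *
np.set_printoptions(precision=3,suppress=True)
a,p,Q=now();print(a['time'],p,a['joint_pos'],a['width'],a['force'],a['torque']); print(Q.as_matrix())
E
```

```text
time: 2.37
tcp_pos: [0.5466, -0.2017, 0.2295]
orientation: [-0.698, -0.111, 0.111, 0.699]
force: [0.1, -0.2, 0.6]
width: 0.133
2.3667 [ 0.547 -0.202  0.23 ] [ 0.663  0.374 -0.494  1.751  0.198  1.067  0.417] 0.13341124788985706 [ 0.085 -0.163  0.55 ] [-0.038 -0.075 -0.013]
[[ 0.951 -0.001 -0.31 ]
 [ 0.31   0.001  0.951]
 [-0.    -1.     0.001]]
```

```bash
python3 -m inch '[[0,0,0,0,0,0,-1],[0,0,0,0,0,0,-1],[0,0,0,0,0,0,-1]]' 25
```

```text
time: 2.62
tcp_pos: [0.5466, -0.2017, 0.2295]
orientation: [-0.698, -0.111, 0.111, 0.699]
force: [0.4, 0.2, 0.7]
width: 0.094
```

```bash
cat >> h.py <<'E'
def target(h,hz,t,lat=2.6,yaw=np.radians(18.1)):
    hd=np.array([np.cos(YH),np.sin(YH),0]);ld=np.array([-hd[1],hd[0],0]);z=np.array([0,0,1.])
    Q=Rt(yaw,t); c=np.array([.4972,-.2220,0])+h/1e3*hd+lat/1e3*ld+hz/1e3*z
    return c+Q.apply([0,-.0585,0]),Q
E
python3 - <<'E'
from h import *
np.set_printoptions(precision=1,suppress=True)
a,p,Q=now()
for w in [(53.3,171,0),(53.3,178,0),(53.3,185,0),(54,187,6),(56,189,12),(58,190,18),(60,190,24),(63,190,30),(66,190,36),(70,190,38)]:
    print(w,rel(*target(*w),p,Q))
E
```

```text
(53.3, 171, 0) [-0.   0.  -0.1 -0.1 -0.  -0. ]
(53.3, 178, 0) [-0.  -7.  -0.1 -0.1 -0.  -0. ]
(53.3, 185, 0) [ -0.  -14.   -0.1  -0.1  -0.   -0. ]
(54, 187, 6) [ -5.4 -15.6  -0.1  -0.1  -0.   -6. ]
(56, 189, 12) [ -9.5 -16.7  -0.1  -0.1  -0.  -12. ]
(58, 190, 18) [-13.4 -16.1  -0.   -0.1  -0.  -18. ]
(60, 190, 24) [-17.1 -13.9   0.   -0.1  -0.  -24. ]
(63, 190, 30) [-19.6 -11.1   0.1  -0.1  -0.  -30. ]
(66, 190, 36) [-21.7  -7.8   0.2  -0.1  -0.  -36. ]
(70, 190, 38) [-19.3  -6.6   0.2  -0.1  -0.  -38. ]
```

```bash
python3 -m inch '[[0,-2,0,0,0,0,-1],[0,-5,0,0,0,0,-1],[0,-8,0,0,0,0,-1],[0,-11,0,0,0,0,-1],[0,-14,0,0,0,0,-1],[0,-16,0,0,0,0,-1],[0,-16,0,0,0,0,-1],[0,-16,0,0,0,0,-1]]'
python3 - <<'E'
from h import *
np.set_printoptions(precision=3,suppress=True)
a,p,Q=now();print(a['time'],p,a['width'],a['force'],a['torque'])
s=snap('side','2');crop(s,340,150,90,120,5,'s2')
E
```

```text
time: 3.28
tcp_pos: [0.5466, -0.2017, 0.2457]
orientation: [-0.698, -0.111, 0.111, 0.699]
force: [-0.7, 0.4, -1.5]
width: 0.092
3.2833 [ 0.547 -0.202  0.246] 0.09158957963513074 [-0.701  0.416 -1.533] [ 0.011 -0.113 -0.025]
```

View pics/s2.png

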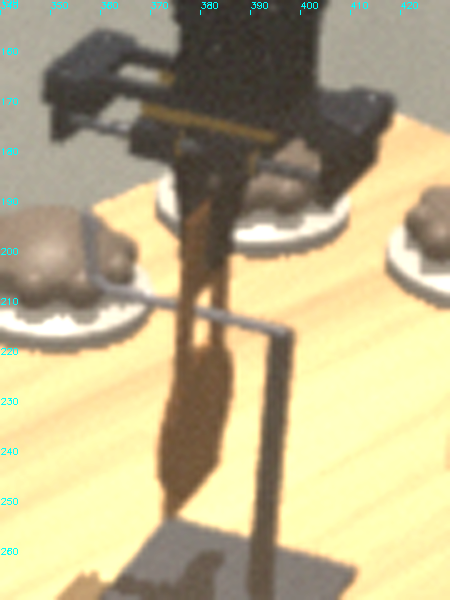

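The template has come up with the gripper: the bar at (383,212) now passes mid-hole, and the force reads about 1.5 N, its weight. Next is the tilt.

```bash
python3 -m inch '[[-5.4,0.4,0,0,0,-6,-1],[-9.5,-0.7,0,0,0,-12,-1],[-13.4,0,0,0,0,-18,-1],[-17.1,2,0,0,0,-24,-1],[-19.6,5,0,0,0,-30,-1],[-21.7,8,0,0,0,-36,-1],[-19.3,9.4,0,0,0,-38,-1],[-19.3,9.4,0,0,0,-38,-1],[-19.3,9.4,0,0,0,-38,-1]]'
python3 - <<'E'
from h import *
np.set_printoptions(precision=3,suppress=True)
a,p,Q=now();print(a['time'],p,a['joint_pos'],a['width'],a['force'],a['torque'])
c=p+Q.apply([0,.0585,0]);print(c)
np.set_printoptions(precision=1,suppress=True)
for w in [(70,190,38),(85,190,38),(100,191,38),(108,192,38),(112,194,38),(115,197,38),(118,201,38),(120,205,38),(122,210,38),(124,215,38),(125.5,220,38),(128,225,38),(130.5,230,38),(135,236,38),(141,245,38),(150,255,38),(165,270,38)]:
    print(w,rel(*target(*w),p,Q))
s=snap('side','3');crop(s,340,150,90,120,5,'s3')
E
```

```text
time: 4.08
tcp_pos: [0.5274, -0.2084, 0.2356]
orientation: [-0.624, -0.331, -0.122, 0.697]
force: [0.1, -0.2, -1.0]
width: 0.09
4.0833 [ 0.527 -0.208  0.236] [ 1.293  0.277 -0.858  2.098 -0.612  0.461  1.316] 0.09007018922982295 [ 0.073 -0.181 -1.009] [-0.317  0.733  0.015]
[ 0.562 -0.197  0.189]
(70, 190, 38) [ 1.   0.2  0.7 -0.  -0.2 -0.1]
(85, 190, 38) [12.9  9.4  1.  -0.  -0.2 -0.1]
(100, 191, 38) [25.3 17.9  1.4 -0.  -0.2 -0.1]
(108, 192, 38) [32.2 22.   1.6 -0.  -0.2 -0.1]
(112, 194, 38) [36.6 22.9  1.7 -0.  -0.2 -0.1]
(115, 197, 38) [40.8 22.3  1.8 -0.  -0.2 -0.1]
(118, 201, 38) [45.7 21.   1.9 -0.  -0.2 -0.1]
(120, 205, 38) [49.7 19.1  1.9 -0.  -0.2 -0.1]
(122, 210, 38) [54.3 16.4  2.  -0.  -0.2 -0.1]
(124, 215, 38) [59.  13.7  2.1 -0.  -0.2 -0.1]
(125.5, 220, 38) [63.2 10.6  2.1 -0.  -0.2 -0.1]
(128, 225, 38) [68.3  8.2  2.2 -0.  -0.2 -0.1]
(130.5, 230, 38) [73.3  5.8  2.3 -0.  -0.2 -0.1]
(135, 236, 38) [80.6  3.8  2.4 -0.  -0.2 -0.1]
(141, 245, 38) [90.8  0.4  2.6 -0.  -0.2 -0.1]
(150, 255, 38) [104.1  -1.9   2.8  -0.   -0.2  -0.1]
(165, 270, 38) [125.1  -4.6   3.2  -0.   -0.2  -0.1]
```

View pics/s3.png

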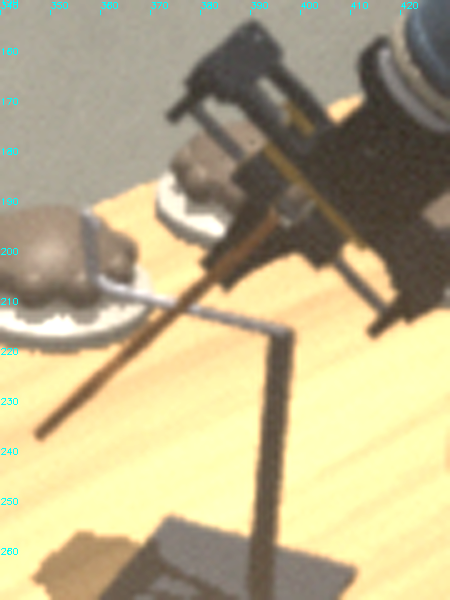

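Run:
```python
from h import *
np.set_printoptions(precision=1,suppress=True)
a,p,Q=now();s=L('side3')
f=lambda y,u:proj(s,p+Q.apply([0,(181.5-u)/1e3,y/1e3]))[0]
print('foot',f(-35,0),f(35,0),'tabtop',f(30,200),f(-30,200),'tcp',f(0,181.5))
s=L('side2')
```

```text
foot [355.5 227.8] [345.4 237.6] tabtop [386.5 200.8] [394.8 192.7] tcp [386.7 200.2]
```

The picture shows the foot corner at (347,237), and the model predicts (345,238), so it hasn't slipped in the grip. The bar runs mid-hole at (372,210). I'll follow the bar out and up.

```bash
python3 -m inch '[[7,5,0.5,0,0,0,-1],[13,9.4,1,0,0,0,-1],[19,14,1.2,0,0,0,-1],[25.3,17.9,1.4,0,0,0,-1],[32.2,22,1.6,0,0,0,-1],[36.6,22.9,1.7,0,0,0,-1],[36.6,22.9,1.7,0,0,0,-1]]'
python3 - <<'E'
from h import *
np.set_printoptions(precision=3,suppress=True)
a,p,Q=now();print(a['time'],p,a['joint_pos'],a['width'],a['force'],a['torque'])
c=p+Q.apply([0,.0585,0])-[.4972,-.2220,0];print('h,lat,z',c[0]*np.cos(YH)+c[1]*np.sin(YH),-c[0]*np.sin(YH)+c[1]*np.cos(YH),c[2])
np.set_printoptions(precision=1,suppress=True)
for w in [(112,194,38),(115,197,38),(118,201,38),(120,205,38),(122,210,38),(124,215,38),(125.5,220,38),(128,225,38),(130.5,230,38),(135,236,38),(141,245,38),(150,255,38),(165,270,38)]:
    print(w,rel(*target(*w),p,Q))
s=snap('side','4');crop(s,330,150,90,120,5,'s4')
t=snap('top','4');crop(t,350,215,90,100,5,'t4')
a=cv2.imread('pics/s4.png');b=cv2.imread('pics/t4.png')
b=cv2.copyMakeBorder(b,0,600-b.shape[0],0,0,0);cv2.imwrite('pics/c4.png',np.hstack([a,b])[:,:800])
E
```

```text
time: 4.72
tcp_pos: [0.5703, -0.1918, 0.2418]
orientation: [-0.624, -0.333, -0.122, 0.697]
force: [-0.3, -0.2, -0.3]
width: 0.09
4.7167 [ 0.57  -0.192  0.242] [ 1.147  0.301 -0.796  2.042 -0.541  0.434  1.19 ] 0.08979194056282044 [-0.288 -0.219 -0.331] [-0.278  0.784 -0.031]
h,lat,z 0.11501746952595165 0.0034762503702570613 0.19572809942192113
(112, 194, 38) [-3.4 -0.5 -0.9 -0.1  0.1  0. ]
(115, 197, 38) [ 0.8 -1.  -0.8 -0.1  0.1  0. ]
(118, 201, 38) [ 5.6 -2.3 -0.7 -0.1  0.1  0. ]
(120, 205, 38) [ 9.7 -4.2 -0.7 -0.1  0.1  0. ]
(122, 210, 38) [14.3 -6.9 -0.7 -0.1  0.1  0. ]
(124, 215, 38) [19.  -9.6 -0.6 -0.1  0.1  0. ]
(125.5, 220, 38) [ 23.2 -12.7  -0.6  -0.1   0.1   0. ]
(128, 225, 38) [ 28.3 -15.1  -0.5  -0.1   0.1   0. ]
(130.5, 230, 38) [ 33.3 -17.5  -0.5  -0.1   0.1   0. ]
(135, 236, 38) [ 40.6 -19.4  -0.4  -0.1   0.1   0. ]
(141, 245, 38) [ 50.8 -22.8  -0.3  -0.1   0.1   0. ]
(150, 255, 38) [ 64.1 -25.1  -0.1  -0.1   0.1   0. ]
(165, 270, 38) [ 85.1 -27.7   0.2  -0.1   0.1   0. ]
```

View pics/c4.png

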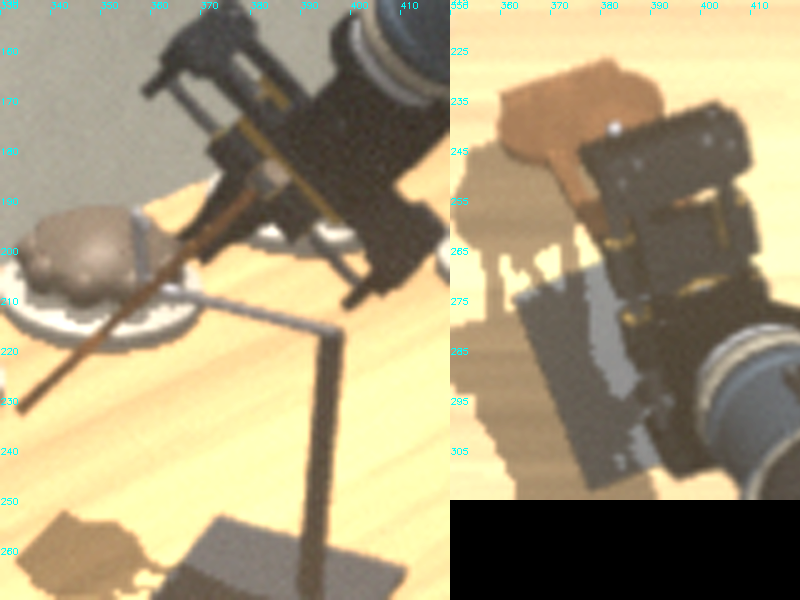

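The bend at (359,206) is now inside the hole. The tip, at (357,192), is clear of the fingers at (366,200), and the forces are near zero. I'll carry on up the riser.

```bash
python3 -m inch '[[5.6,-2.3,-0.7,0,0,0,-1],[9.7,-4.2,-0.7,0,0,0,-1],[14.3,-6.9,-0.7,0,0,0,-1],[19,-9.6,-0.6,0,0,0,-1],[19,-9.6,-0.6,0,0,0,-1]]'
python3 - <<'E'
from h import *
np.set_printoptions(precision=3,suppress=True)
a,p,Q=now();print(a['time'],p,a['width'],a['force'],a['torque'])
c=p+Q.apply([0,.0585,0])-[.4972,-.2220,0];print('h,lat,z',c[0]*np.cos(YH)+c[1]*np.sin(YH),-c[0]*np.sin(YH)+c[1]*np.cos(YH),c[2])
np.set_printoptions(precision=1,suppress=True)
for w in [(124,215,38),(125.5,220,38),(128,225,38),(130.5,230,38),(135,236,38),(141,245,38),(150,255,38),(165,270,38),(190,300,38)]:
    print(w,rel(*target(*w),p,Q))
s=snap('side','5');crop(s,330,150,90,120,5,'s5')
t=snap('top','5');crop(t,350,215,90,100,5,'t5')
a=cv2.imread('pics/s5.png');b=cv2.imread('pics/t5.png')
b=cv2.copyMakeBorder(b,0,600-b.shape[0],0,0,0);cv2.imwrite('pics/c5.png',np.hstack([a,b])[:,:800])
E
```

```text
time: 5.23
tcp_pos: [0.5788, -0.1905, 0.262]
orientation: [-0.624, -0.333, -0.122, 0.696]
force: [-0.1, 0.2, -1.1]
width: 0.088
5.2333 [ 0.579 -0.19   0.262] 0.08770457675682584 [-0.068  0.229 -1.061] [-0.268  0.731  0.033]
h,lat,z 0.12350785181966083 0.0017349929112913248 0.21593222342872948
(124, 215, 38) [-0.2  1.   0.8  0.   0.1  0. ]
(125.5, 220, 38) [ 4.1 -2.   0.9  0.   0.1  0. ]
(128, 225, 38) [ 9.2 -4.4  0.9  0.   0.1  0. ]
(130.5, 230, 38) [14.2 -6.8  1.   0.   0.1  0. ]
(135, 236, 38) [21.4 -8.7  1.   0.   0.1  0. ]
(141, 245, 38) [ 31.7 -12.1   1.2   0.    0.1   0. ]
(150, 255, 38) [ 45.  -14.5   1.3   0.    0.1   0. ]
(165, 270, 38) [ 66.  -17.    1.7   0.    0.1   0. ]
(190, 300, 38) [104.2 -25.3   2.2   0.    0.1   0. ]
```

View pics/c5.png

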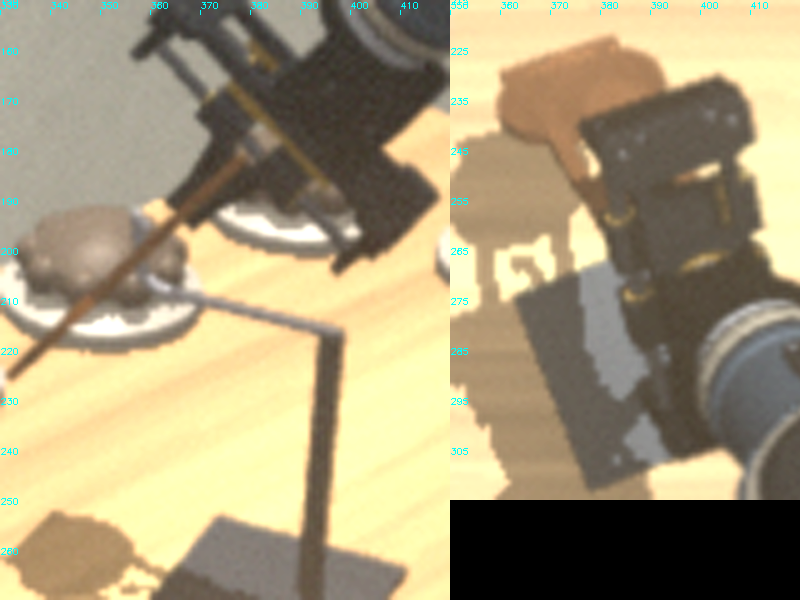

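The riser crosses the template at about (358,199), with the tip at (357,192) still above the plane. Forces are small, so I'll go on over the barb.

```bash
python3 -m inch '[[4.1,-2,0.9,0,0,0,-1],[9.2,-4.4,0.9,0,0,0,-1],[14.2,-6.8,1,0,0,0,-1],[21.4,-8.7,1,0,0,0,-1],[31.7,-12.1,1.2,0,0,0,-1],[45,-14.5,1.3,0,0,0,-1],[66,-17,1.5,0,0,0,-1],[85,-25,1.5,0,0,0,-1],[104,-35,1.5,0,0,0,-1],[104,-35,1.5,0,0,0,-1]]'
python3 - <<'E'
from h import *
np.set_printoptions(precision=3,suppress=True)
a,p,Q=now();print(a['time'],p,a['joint_pos'],a['width'],a['force'],a['torque'])
c=p+Q.apply([0,.0585,0])-[.4972,-.2220,0];print('h,lat,z',c[0]*np.cos(YH)+c[1]*np.sin(YH),-c[0]*np.sin(YH)+c[1]*np.cos(YH),c[2])
s=snap('side','6');crop(s,310,130,110,120,5,'s6')
t=snap('top','6');crop(t,350,195,90,120,5,'t6')
E
```

```text
time: 6.17
tcp_pos: [0.6387, -0.1688, 0.3582]
orientation: [-0.624, -0.336, -0.123, 0.694]
force: [0.4, -0.1, -0.9]
width: 0.087
6.1667 [ 0.639 -0.169  0.358] [ 0.967  0.229 -0.701  1.807 -0.393  0.638  0.897] 0.08679857991300775 [ 0.417 -0.077 -0.906] [-0.275  0.603  0.005]
h,lat,z 0.18742669218996474 0.0021664121198209096 0.3123201342804173
```

View pics/s6.png

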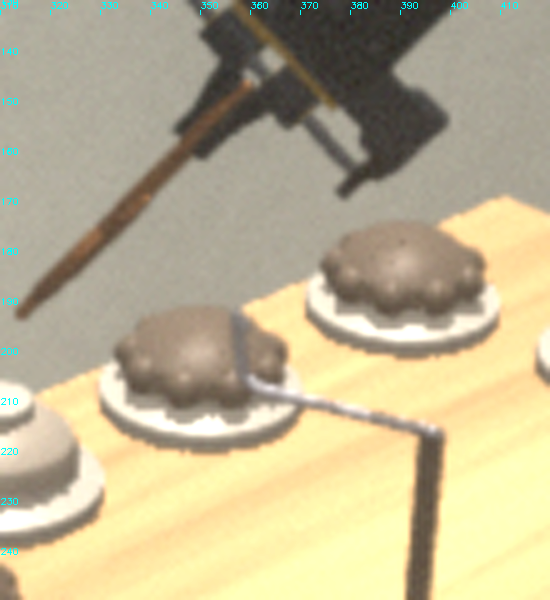

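The template is clear of the hook: the tip is at (357,192), and the template spans (314,193) to (359,147), well beyond it. I'll carry it sideways, then set it upright.

Run:
```python
from h import *
np.set_printoptions(precision=1,suppress=True)
a,p,Q=now()
y=np.radians(17.4)
print(rel([.62,.06,.40],Q,p,Q)); print(rel([.56,.15,.38],Rt(y,0),p,Q)); print(rel([.4918,.2128,.38],Rt(y,0),p,Q))
```

```text
[ 74.3  -2.1 222.8   0.    0.    0. ]
[ 39.3  -4.2 327.   -0.2   0.8  38. ]
[  3.8 -32.1 408.   -0.2   0.8  38. ]
```

```bash
python3 -m inch '[[12,0,35,0,0,0,-1],[24,0,70,0,0,0,-1],[37,0,110,0,0,0,-1],[50,-1,150,0,0,0,-1],[62,-1,185,0,0,4,-1],[74,-2,222,0,0,9,-1],[65,-3,250,0,0,15,-1],[55,-3,275,0,0,21,-1],[48,-4,300,0,0,27,-1],[39,-4,327,0,0.4,33,-1],[39,-4,327,-0.2,0.8,38,-1],[39,-4,327,-0.2,0.8,38,-1]]'
python3 - <<'E'
from h import *
np.set_printoptions(precision=1,suppress=True)
a,p,Q=now();print(a['time'],p*1e3,a['width'],a['force'])
y=np.radians(17.4)
print(rel([.4918,.2128,.38],Rt(y,0),p,Q));print(rel([.4918,.2128,.30],Rt(y,0),p,Q))
E
```

```text
time: 7.27
tcp_pos: [0.5604, 0.1518, 0.377]
orientation: [-0.698, -0.106, 0.11, 0.699]
force: [1.4, -0.9, -2.3]
width: 0.091
7.2667 [560.4 151.8 377. ] 0.09058254579382062 [ 1.4 -0.9 -2.3]
[-47.   -2.5  79.   -0.2   0.2  -0.3]
[-46.5  77.5  78.7  -0.2   0.2  -0.3]
```

```bash
python3 -m inch '[[-12,-2,20,0,0,0,-1],[-24,-2,40,0,0,0,-1],[-36,-2,60,0,0,0,-1],[-47,-2,79,-0.2,0.2,-0.3,-1],[-47,20,79,-0.2,0.2,-0.3,-1],[-47,45,79,-0.2,0.2,-0.3,-1],[-47,70,79,-0.2,0.2,-0.3,-1],[-47,83,79,-0.2,0.2,-0.3,-1],[-47,83,79,-0.2,0.2,-0.3,-1],[-47,83,79,-0.2,0.2,-0.3,-1]]'
python3 - <<'E'
from h import *
np.set_printoptions(precision=1,suppress=True)
a,p,Q=now();print(a['time'],p*1e3,a['width'],a['force'])
y=np.radians(17.4)
print(rel([.4918,.2128,.1915],Rt(y,0),p,Q))
s=snap('side','7');crop(s,230,220,100,140,4,'s7')
t=snap('top','7');crop(t,200,230,90,90,4,'t7')
a=cv2.imread('pics/s7.png');b=cv2.imread('pics/t7.png')
b=cv2.copyMakeBorder(b,0,560-b.shape[0],0,0,0);cv2.imwrite('pics/c7.png',np.hstack([a,b])[:,:800])
for y in(-35,35):print('foot',proj(s,p+Q.apply([0,.1815,y/1e3])),proj(t,p+Q.apply([0,.1815,y/1e3])))
E
```

```text
time: 8.1
tcp_pos: [0.4911, 0.2113, 0.2937]
orientation: [0.699, 0.106, -0.107, -0.699]
force: [0.1, 0.6, -0.4]
width: 0.092
8.1 [491.1 211.3 293.7] 0.09163288916479816 [ 0.1  0.6 -0.4]
[  1.3 102.2   1.3   0.1  -0.1  -0.1]
foot [[292.8 290.8]] [[254.6 290.8]]
foot [[278.1 304.8]] [[231.5 298.2]]
```

View pics/c7.png

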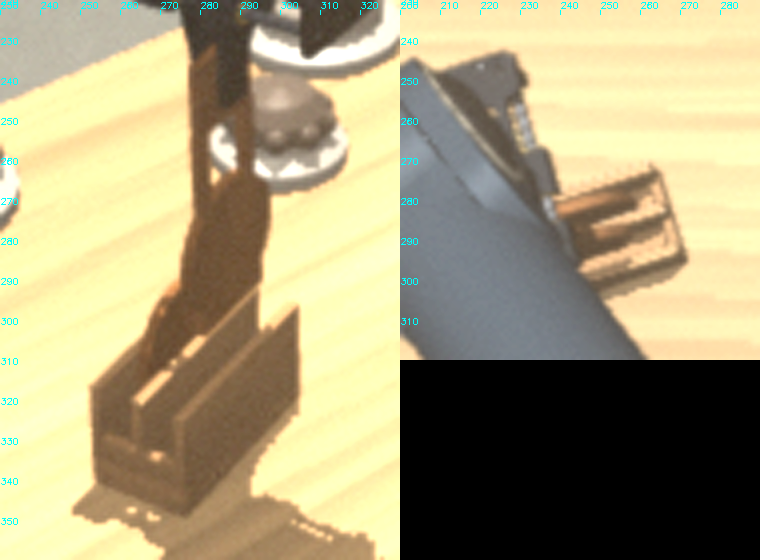

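The side view shows the foot at about (278,305) to (292,291), over the empty slot, and the prediction matches. I'll lower it partway into the slot and look again.

```bash
python3 -m inch '[[1,10,1,0,0,0,-1],[1.3,22,1.3,0.1,0,0,-1],[1.3,34,1.3,0,0,0,-1],[1.3,44,1.3,0,0,0,-1],[1.3,52,1.3,0,0,0,-1],[1.3,58,1.3,0,0,0,-1],[1.3,58,1.3,0,0,0,-1]]'
python3 - <<'E'
from h import *
np.set_printoptions(precision=1,suppress=True)
a,p,Q=now();print(a['time'],p*1e3,a['width'],a['force'])
y=np.radians(17.4)
print(rel([.4918,.2128,.1915],Rt(y,0),p,Q))
s=snap('side','8');crop(s,240,260,80,90,7,'s8')
E
```

```text
time: 8.78
tcp_pos: [0.4921, 0.2138, 0.2357]
orientation: [0.699, 0.106, -0.107, -0.699]
force: [-0.4, -0.3, -1.4]
width: 0.087
8.7833 [492.1 213.8 235.7] 0.08695158115950229 [-0.4 -0.3 -1.4]
[-0.6 44.2 -0.8  0.  -0.  -0. ]
```

View pics/s8.png

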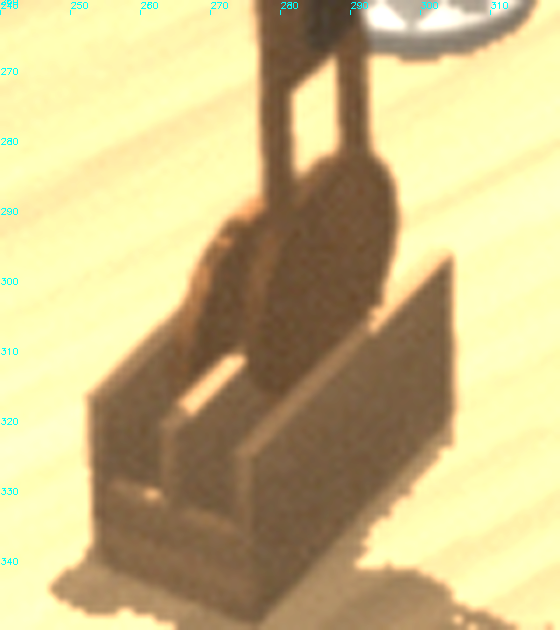

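The template is between the middle and near walls, with its lower edge at about (278,317) inside the empty slot. I'll continue down.

```bash
python3 -m inch '[[-0.6,10,-0.8,0,0,0,-1],[-0.6,20,-0.8,0,0,0,-1],[-0.6,29,-0.8,0,0,0,-1],[-0.6,35,-0.8,0,0,0,-1],[-0.6,39,-0.8,0,0,0,-1],[-0.6,39,-0.8,0,0,0,-1],[-0.6,39,-0.8,0,0,0,-1]]'
python3 -m inch '[[0,1,0,0,0,0,-1],[0,2,0,0,0,0,-1],[0,2,0,0,0,0,-1]]'
```

```text
time: 9.42
tcp_pos: [0.4923, 0.2133, 0.1975]
orientation: [0.699, 0.107, -0.107, -0.699]
force: [-0.1, -0.8, -0.8]
width: 0.087
time: 9.67
tcp_pos: [0.4923, 0.2133, 0.1956]
orientation: [0.699, 0.107, -0.106, -0.699]
force: [-0.4, 0.1, -1.5]
width: 0.09
```

```bash
for i in 1 2 3; do python3 -m inch '[[0,1,0,0,0,0,-1],[0,1.5,0,0,0,0,-1],[0,1.5,0,0,0,0,-1]]'; done
```

```text
time: 9.92
tcp_pos: [0.4923, 0.2133, 0.1941]
orientation: [0.699, 0.107, -0.106, -0.699]
force: [0.4, -0.4, -0.2]
width: 0.089
time: 10.17
tcp_pos: [0.4924, 0.2133, 0.1926]
orientation: [0.699, 0.107, -0.106, -0.699]
force: [-0.1, -0.2, -1.0]
width: 0.088
time: 10.42
tcp_pos: [0.4929, 0.2134, 0.1924]
orientation: [0.699, 0.107, -0.106, -0.699]
force: [-1.2, -1.6, 8.0]
width: 0.085
```

Contact came at z=0.192, where 0.1915 was predicted, with 8 N upward. I'll look, then let go.

```bash
python3 -m inch '[[0,-0.3,0,0,0,0,-0.75],[0,-0.3,0,0,0,0,-0.65],[0,-0.3,0,0,0,0,-0.5],[0,-0.3,0,0,0,0,-0.4],[0,-0.3,0,0,0,0,-0.3],[0,-0.3,0,0,0,0,-0.3]]'
python3 - <<'E'
from h import *
s=snap('side','9');crop(s,240,225,80,125,5,'s9')
E
```

```text
time: 10.92
tcp_pos: [0.4928, 0.2134, 0.1925]
orientation: [0.699, 0.107, -0.106, -0.699]
force: [0.2, -0.2, 0.4]
width: 0.325
```

View pics/s9.png

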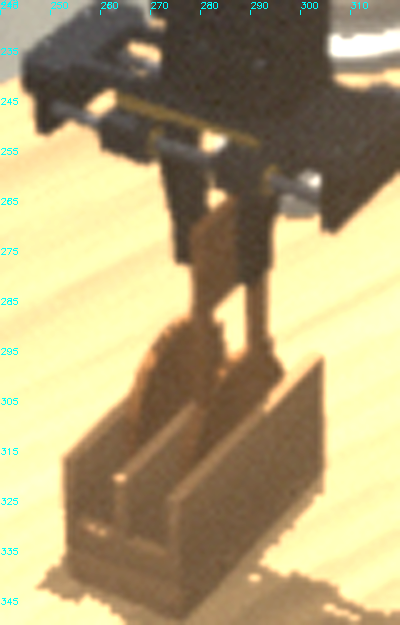

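The jaws are open and the template stands between them, with the tab at (282,270). I'll back straight up.

```bash
python3 -m inch '[[0,-6,0,0,0,0,-0.3],[0,-15,0,0,0,0,-0.3],[0,-30,0,0,0,0,-0.3],[0,-55,0,0,0,0,-0.3],[0,-85,0,0,0,0,-0.3],[0,-120,0,0,0,0,-0.3],[0,-120,30,0,0,0,-0.3],[-20,-140,-60,0,0,0,-0.3],[-50,-140,-95,0,0,0,-0.3],[-50,-140,-130,0,0,0,-0.3],[-50,-140,-165,0,0,0,-0.3],[-50,-140,-200,0,0,0,-0.3]]'
python3 - <<'E'
from h import *
s=snap('side','10');t=snap('top','10');crop(s,240,225,80,125,4,'a');crop(t,200,230,90,90,5,'b')
a=cv2.imread('pics/a.png');b=cv2.imread('pics/b.png')
b=cv2.copyMakeBorder(b,0,500-b.shape[0],0,0,0);cv2.imwrite('pics/c10.png',np.hstack([a,b]))
cv2.imwrite('pics/top10.png',t['image'][:,:,::-1]);cv2.imwrite('pics/side10.png',s['image'][:,:,::-1])
E
```

```text
time: 11.97
tcp_pos: [0.4973, 0.036, 0.3338]
orientation: [0.7, 0.109, -0.106, -0.698]
force: [0.8, -0.3, 0.5]
width: 0.351
```

View pics/c10.png

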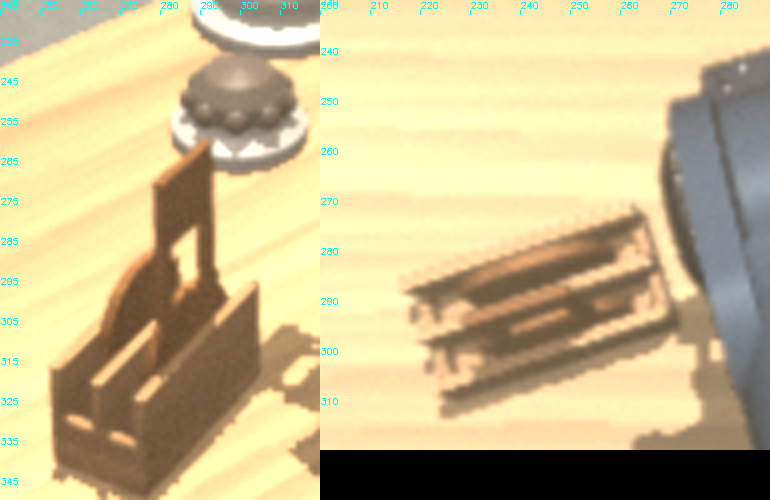

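View pics/top10.png

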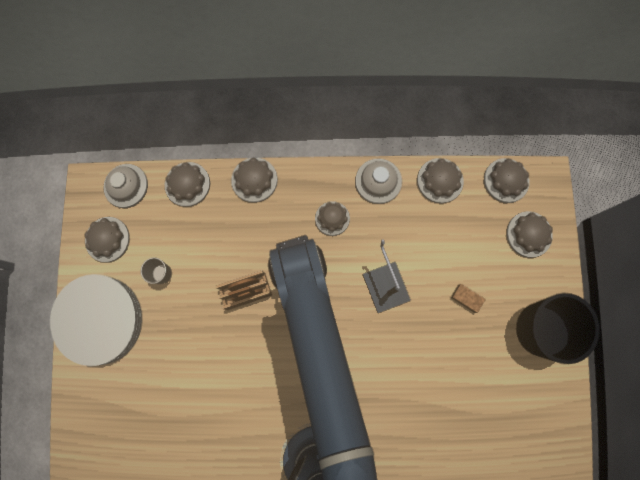

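Run:
```python
from h import *
np.set_printoptions(precision=4,suppress=True)
s=L('side10');t=L('top10')
a=onz(s,279.2,270.5,.21);b=onz(s,292.5,260.7,.21);print(a,b,(a+b)/2,np.linalg.norm(a-b))
# expected tab ends if upright
c=np.array([.4928,.2134,.21]);y=np.radians(17.4);d=np.array([-np.sin(y),np.cos(y),0])*.03
print(proj(s,[c+d,c-d]),proj(t,[c+d,c-d]))
from rig import arm
st=arm.state();print(st['time'],st['qd'].round(3),st['force'])
```

```text
[0.4854 0.2341 0.21  ] [0.4972 0.1808 0.21  ] [0.4913 0.2075 0.21  ] 0.05461443571901615
[[277.1226 271.9645]
 [290.1271 260.5267]] [[225.5341 294.3182]
 [246.8445 287.4794]]
12.0667 [-0.061  0.    -0.102  0.014 -0.065 -0.004 -0.058] [-0.3233  1.4734 -0.1768]
```

The final views show the template standing upright in the slot. The tab ends at (279,271) and (293,261) are within about 2 px of the upright prediction. The board, mould, pot and block look unmoved. I'll let the arm settle and hand in.

```bash
python3 -m inch '[[0,0,0,0,0,0,-0.3],[0,0,0,0,0,0,-0.3],[0,0,0,0,0,0,-0.3]]'
python3 - <<'E'
from h import *
s=snap('side','11')
a=L('side0')['image'].astype(int);b=s['image'].astype(int)
for n,(x,y,w,h) in dict(pot=(155,325,45,55),mould=(280,232,40,36),block=(425,228,40,24),board=(255,295,20,15)).items():print(n,abs(a-b)[y:y+h,x:x+w].mean().round(1))
from rig import arm; print(arm.hand_in())
E
```

```text
time: 12.32
tcp_pos: [0.4991, 0.0302, 0.3331]
orientation: [0.701, 0.104, -0.102, -0.698]
force: [-0.1, 0.3, 0.7]
width: 0.348
pot 10.1
mould 11.5
block 11.8
board 10.2
the job is handed in; nothing more can be done
None
```

The template is off the hook and standing upright in the rack's empty slot, and the job was handed in at about 12.4 s.

- **Off the hook:** I gripped the tab, raised it 16 mm, leaned it back 38° and followed the bar up and over the barb. Force readings between moves stayed within about 2.5 N, so I saw no wrenching.
- **Into the slot:** I lowered it until it met the floor at 8 N. Contact came at a tool height of 0.1924 m, where I expected 0.1915 m. I then opened the jaws and backed straight up.
- **Last checks:** The side view shows it upright in the slot, with its tab corners within about 2 px of the prediction. That view puts it about 6 mm off along the slot, within my pixel-picking error and the room there. The arm ended about 0.18 m away, touching nothing.
- **Other things:** By eye, none of the other things had moved. Comparing their patches in the first and last pictures was inconclusive: all four differed by a similar 10–12 grey levels, with no unchanged area measured to compare against.

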